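# Turn the tube rack and load it in the scanner

### The job

Load the rack with the red caps into the rack scanner: it lies the wrong way round, so turn it end for end, keep it upright, and slide it orange nose first between the guide rails until it is fully home. Then swing the yellow gate shut behind it. Leave the blue-capped rack and the other things on the bench where they are.

Things in the scene. Friction and masses are not known exactly. Their poses are not given: they have to be found in the camera images.
- rack: sample-tube rack with red caps, 140 x 64 x 86 mm, 0.2 to 0.45 kg. Origin: underside, mid-length; +x to its orange nose, z up. White base plate 8 mm thick, 64 mm wide, x = -70 to +40 mm; tube block 48 mm wide, x = -62 to +38, top z = 36; caps to z = 50. Starts on the bench at the right, nose towards the robot's side; it and the blue-capped rack may have swapped places.
- rack_nose (a point): tip of the red-capped rack's orange nose (rack frame x = +70, z = 10 mm); axes as the rack. The nose is 40 mm wide (32 mm in its last 8 mm) and 20 mm tall, from x = +40 to +70
- rack_tail (a point): the red-capped rack's wide white end (rack frame x = -70, z = 10 mm); axes as the rack
- rack_handle (a point): middle of the red-capped rack's grey handle bar, where to grip it (rack frame x = -10, y = 0, z = 73 mm); axes as the rack. The bar is 14 mm wide (y), 70 mm long (x = -45 to +25), z = 60 to 86 mm, on two posts; open space at both sides of it above the caps
- other_rack: the same kind of rack with blue caps, to be left alone; same sizes and frame
- dock: rack scanner, fixed, pose varies: white box 150 x 170 x 105 mm (from x = 76 mm) with a dark screen on top; before it a 5 mm thick aluminium floor (x = -235 to +75 mm, 92 mm wide) with guide rails. Origin: on the bench right below the rack's origin when the rack is fully home (rack's x along dock's x, underside 5 mm up). +x = the way the rack slides in, y left, z up
- dock_mouth (a point): middle of the mouth between the dark guide rails (dock x = -70, z = 5 mm: floor level); axes as the dock. Rails: x = -70 to +40, 68 mm apart inside, about 74 mm at the mouth. Lips on them reach in to y = +-28 mm, underside 17 mm, top 21 mm above the bench, over the base plate's edges: the rack can only be slid in along the floor, from x = -145 mm or further out
- dock_stop (a point): middle of the inner end (dock x = +40, z = 5 mm); axes as the dock. Two grey blocks (x = 40 to 76 mm, 50 mm tall) leave a gap of 44 mm that takes only the nose; the base plate's shoulders stop against them when home, the tail then level with the rail ends. Wrong end first, the rack stops 30 mm short
- gate (a joint): yellow gate arm at the mouth, rad: 0 = shut (along dock -y, across the rack's tail, 4 mm behind a rack that is home), 1.57 = straight out along dock -x. Starts at 1.5 to 1.9; end stops at 0 and 2.0. Stays where left; about 2 N at the knob turns it. Arm 98 mm long, 10 mm thick, top 27 mm above the bench
- gate_hinge (a point): the gate's upright hinge axis, at x = -79, y = +58 mm in the dock frame, 18 mm above the bench
- gate_knob (a point): black upright post on the gate arm to pinch or push, 14 mm across, 80 mm from the hinge axis, rising to 68 mm above the bench; the point is on its axis 56 mm above the bench
- bottle: amber jar, 60 mm across, 115 mm tall, origin under its centre; stays where it is
- dishes: stack of three glass dishes, 92 mm across, 41 mm tall, origin under its centre; stays where it is
- beaker: glass beaker, 72 mm across, 95 mm tall, origin under its centre; stays where it is
- tip_box: blue box with a clear cover, 85 x 125 x 57 mm, fixed, origin under its centre; at the left. Beyond it, fixed and to be kept clear of, a pipette stand 295 mm tall at about x = 0.68, y = 0.58 m and a mixer 100 mm tall at about x = 0.18, y = 0.53 m

How it is judged:
On the way:
1. the red-capped rack is fully home between the rails, nose first, with the gate still open (x of rack_nose in the frame of dock between 0.066 and 0.075 m and x of rack_tail in the frame of dock between -0.075 and -0.064 m and y of rack_nose in the frame of dock between -0.006 and 0.006 m and y of rack_tail in the frame of dock between -0.006 and 0.006 m and z of rack in the frame of dock between 0.002 and 0.009 m and value of joint gate above 0.6 rad), for 0.2 s.
At the end, for the whole second after the job is handed in: The red-capped rack lies flat in the bay, nose first and fully home: nose and tail within 4 mm of their home places along the rails and 6 mm across, underside on the bay floor (within about 4 mm); the gate is shut (below 0.10 rad); all at rest (x of rack_nose in the frame of dock between 0.066 and 0.075 m and x of rack_tail in the frame of dock between -0.075 and -0.064 m and y of rack_nose in the frame of dock between -0.006 and 0.006 m and y of rack_tail in the frame of dock between -0.006 and 0.006 m and z of rack in the frame of dock between 0.002 and 0.009 m and value of joint gate below 0.1 rad and linear speed of rack below 0.02 m/s and angle between rack's own z axis and vertical below 0.06 rad); the robot touches nothing.
It fails at once if the red-capped rack is tipped by more than 35 degrees (angle between rack's own z axis and vertical above 0.61 rad).
It fails at once if the blue-capped rack is knocked or moved more than 25 mm (distance of other_rack from where it was at the start of the episode above 0.025 m).
It fails at once if the amber jar is knocked or moved more than 25 mm (distance of bottle from where it was at the start of the episode above 0.025 m).
It fails at once if the stack of dishes is knocked or moved more than 25 mm (distance of dishes from where it was at the start of the episode above 0.025 m).
It fails at once if the beaker is knocked or moved more than 25 mm (distance of beaker from where it was at the start of the episode above 0.025 m).
It also fails if it takes over 69 s, if anything falls off the work surface, if the arm or the gripper's body presses on something with over 40 N, if the wrist force passes 120 N, or if a joint passes its speed limit or range.

### The arm

A 6-joint arm with a two-finger parallel gripper is mounted at the origin on the work surface. World frame = base frame: x ahead of the robot, y to its left, z up, the work surface at z = 0. Lengths are in m, angles in rad, forces in N, time in s.
With the tool pointing down it reaches from about 0.375 to 0.9 m from the base axis. Payload 3.1 kg.
Tool frame: the origin (TCP) lies at the very end of the fingers, on their centre line; the grasp point (between the pads) lies 19 mm behind it (grip_depth is the distance from the TCP to the grasp point, in m); z points along the fingers, y is the line along which they close (so a half turn about z gives the same grasp; the last joint's range is limited). The gripper opens to 85 mm and grips with 20 to 120 N. Pads are 22 mm wide; open, the fingers measure 114 mm over their backs; the gripper's body (76 mm by 85 mm) begins 54 mm behind the grasp point. The pads swing forward as they close: fully open they stand 13 mm farther back than shut.
Start: joints at [1.056, 0.527, 1.433, -0, 1.181, -0.178], TCP at [0.206, 0.59, 0.231] pointing down, gripper open.
Joint ranges: [-3.08, 3.08], [-0.75, 2.2], [0.22, 2.44], [-1.43, 4.57], [0, 2.65], [-2.85, 2.85]. Speed limits (rad/s): [2.79, 2.79, 3.14, 3.14, 3.14, 3.14].

### API

Orientations are given as a unit quaternion [x, y, z, w].
In Python, from station import * gives the robot as it stands.
- The arm moves only by the tool apply_moves, never from a script. Its argument "plan" is a list of rows, each a list of 7 numbers: the shift along the tool's x, y, z in m, then the turn, a rotation vector about the tool's x, y, z in rad, then the gripper command: -1 is fully open, 1 is shut, values between are in proportion. In form: [[dx, dy, dz, wx, wy, wz, jaw], ...]. A call has 1 to 8 rows; each row shifts and turns the commanded pose from where the row before left it, along the tool's axes as they then stand; what a row does not reach is not made up. A row lasts 1/8 s, in which the tool goes at most 62.5 mm and 10.7 degrees, less where a joint would pass 70% of its speed; a pose out of reach is approached as far as the arm can. A call is refused whole if a number of a shift passes 0.0625 or a number of a turn 0.188, either way. A call with a gripper value outside its range is refused whole. The fingers move at their own pace and stop on an object; "force" is the grip in N (left out, the last holds). Time passes only in rows, so rows that do not move let the fingers close. It gives the time, the measured TCP pose, the force, the opening and the grip force at its end, in the units of the state.
- sense(): the state, without advancing time (a new reading comes with each control period).
- snapshot(name): name is "scene" or "side" or "wrist"; returns the picture (384x512x3 uint8, red, green, blue); there is no depth.
- calibration(name): a dict with "camera_matrix" (3x3 intrinsics, pixels), "R" (3x3) and "t" (3): a world point X has camera coordinates R X + t; the wrist camera has in their place "mount" (4x4, takes a point from camera to tool coordinates, whose origin is the TCP and whose axes are the flange's). Camera axes: x right, y down, z forward; pixel columns grow to the right and rows downward; lengths in m; the calibration is good to about 2 mm. A picture is of the moment at which its call begins: read the wrist's pose just before it. calibration takes no time and is no camera call.
- sign_off(): hands the job in; it is judged then, once.
The state is a dict: "t": time; "q": joint angles; "qd": joint speeds; "tau": joint torques, N m; "tcp_pos": TCP position; "tool_rot": TCP orientation; "force": force on the tool from outside, world axes, zero at the start; "ft_torque": the same for the moment, N m; "finger_gap": opening from 0.0 (shut) to 1.0 (fully open); "gripper_force": force on a finger pad.
Only numpy, scipy, OpenCV 4.12 (cv2) and the standard library are available. Lean on these libraries where they do the work, as an engineer would, in place of code of your own. Each camera call takes 0.05 s, during which the arm holds its last target. There are 200 camera calls.

## Working session

There is one attempt and no reset: what is moved stays moved. The work goes in short steps, Python scripts to look and compute and a tool call to move; the robot and the scene stay as the last step left them, time stands still between calls to the robot, and variables do not carry over. Pictures are saved under pics/ and viewed, at most 10 in all, crops included, and the job is handed in when it is done.

Besides the shell and the picture viewer there is one more tool, called as name(argument=value, ...), one argument or row to a line, values as JSON. apply_moves: Moves the arm, as the interface text tells. Its arguments: {"type":"object","properties":{"plan":{"type":"array"},"force":{"type":"number"}},"required":["plan"]}

```bash
mkdir -p pics; ls
python3 - <<'E'
from station import *
import cv2,numpy as np
s=sense();print({k:np.round(v,3) for k,v in s.items()})
for n in("scene","side"):
    im=snapshot(n);cv2.imwrite(f"pics/{n}0.png",im[:,:,::-1])
    c=calibration(n);print(n,c['camera_matrix'],(-np.array(c['R']).T@c['t']),np.round(c['R'],3))
print(calibration("wrist"))
E
```

```text
pics
{'t': np.float64(0.0), 'q': array([ 1.056,  0.528,  1.434, -0.   ,  1.181, -0.178]), 'qd': array([-0.001,  0.   , -0.   , -0.   ,  0.001, -0.001]), 'tau': array([ 1.0000e-03, -4.4234e+01, -1.7803e+01, -0.0000e+00,  8.0000e-03,
        0.0000e+00]), 'tcp_pos': array([0.206, 0.589, 0.23 ]), 'tool_rot': array([ 0.167,  0.986, -0.001, -0.   ]), 'force': array([-0.029,  0.204, -1.309]), 'ft_torque': array([-0.018,  0.022, -0.014]), 'gripper_force': np.float64(0.0), 'finger_gap': np.float64(1.002)}
scene [[440.1451281    0.         255.41503483]
 [  0.         440.1451281  192.702939  ]
 [  0.           0.           1.        ]] [1.1526594  0.71798325 1.08864602] [[-0.745  0.667  0.009]
 [ 0.493  0.559 -0.666]
 [-0.45  -0.492 -0.746]]
side [[406.79048121   0.         250.64995547]
 [  0.         406.79048121 190.39073827]
 [  0.           0.           1.        ]] [ 0.20872924 -0.93591209  0.71268572] [[ 0.951 -0.309  0.001]
 [-0.168 -0.521 -0.837]
 [ 0.259  0.796 -0.548]]
{'camera_matrix': array([[298.86432138,   0.        , 252.06119081],
       [  0.        , 298.86432138, 196.98792791],
       [  0.        ,   0.        ,   1.        ]]), 'mount': array([[-3.01640993e-04, -9.61381398e-01, -2.75219398e-01,
         6.99979404e-02],
       [ 9.99999584e-01, -5.30932375e-05, -9.10539077e-04,
        -9.31430962e-05],
       [ 8.60763042e-04, -2.75219558e-01,  9.61381014e-01,
        -1.41491340e-01],
       [ 0.00000000e+00,  0.00000000e+00,  0.00000000e+00,
         1.00000000e+00]])}
```

View pics/scene0.png

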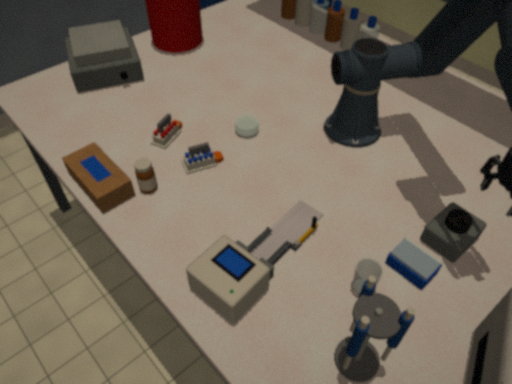

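View pics/side0.png

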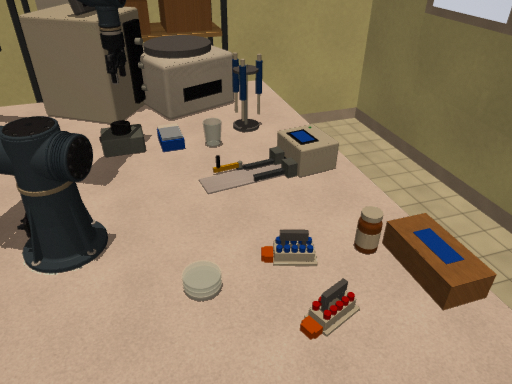

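The scene view shows the red rack at about (168,130), the blue one at (203,157), and the dock floor from (305,212) to the box at (232,275). In the side view the red rack is at (332,308) with its nose at (312,327), and the dock floor starts at (203,185). Next I'll enlarge the rack and the dock.

```bash
cat > h.py <<'E'
import numpy as np,cv2
from station import *
from scipy.spatial.transform import Rotation as Ro
def cam(n,s=None):
    c=calibration(n);K=np.array(c['camera_matrix'])
    if n!="wrist": return K,np.array(c['R']),np.array(c['t'])
    M=np.array(c['mount']);T=np.eye(4);T[:3,:3]=Ro.from_quat(s['tool_rot']).as_matrix();T[:3,3]=s['tcp_pos']
    W=np.linalg.inv(T@M);return K,W[:3,:3],W[:3,3]
def back(C,uv,z):
    K,R,t=C;d=R.T@np.linalg.solve(K,[uv[0],uv[1],1]);o=-R.T@t
    return o+d*(z-o[2])/d[2]
def proj(C,X):
    K,R,t=C;p=K@(R@np.array(X)+t);return p[:2]/p[2]
E
python3 - <<'E'
import cv2,numpy as np
a=cv2.imread("pics/scene0.png");b=cv2.imread("pics/side0.png")
def cr(im,x,y,w,h,k):
    return cv2.resize(im[y:y+h,x:x+w],(400,300),interpolation=cv2.INTER_CUBIC)
o=np.vstack([np.hstack([cr(a,140,105,60,45,0),cr(a,230,195,100,75,0)]),np.hstack([cr(b,290,275,80,60,0),cr(b,195,125,120,90,0)])])
cv2.imwrite("pics/c1.png",o)
E
```

```text
(no output)
```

View pics/c1.png

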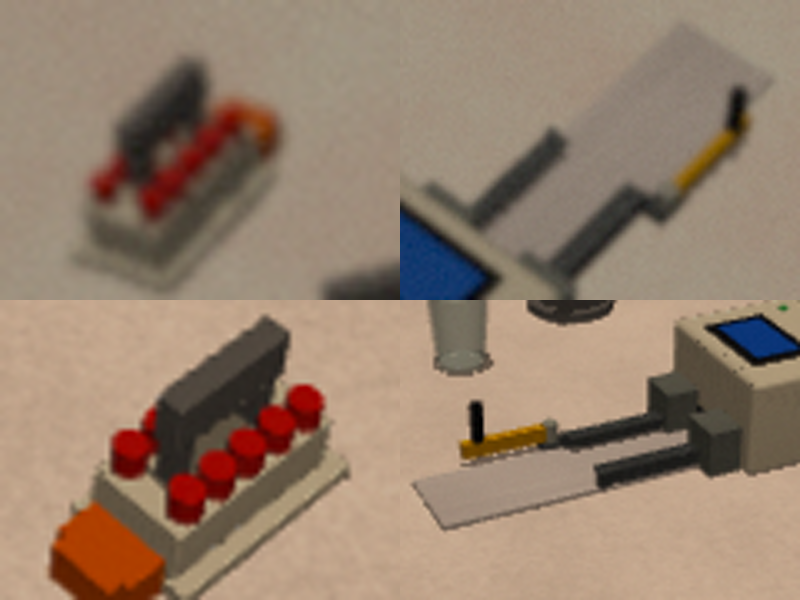

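Top left is the red rack in the scene view and bottom left in the side view. Its handle top runs from (172,402) to (278,325) in the crop, and the nose is at the lower left. On the right are the dock floor's end corners, (683,22)/(773,80) in scene and (415,485)/(445,528) in side, the box corners, and the gate knob near (476,403).

```bash
cat > fit.py <<'E'
from h import *
from scipy.optimize import least_squares
S=cam("scene");D=cam("side")
def fit(obs,x0):
    def T(p,X):
        c,s=np.cos(p[2]),np.sin(p[2]);return [p[0]+c*X[0]-s*X[1],p[1]+s*X[0]+c*X[1],X[2]]
    f=lambda p:np.concatenate([proj(C,T(p,X))-uv for C,uv,X in obs])
    r=least_squares(f,x0,loss='soft_l1');return r.x,r.fun.reshape(-1,2)
sc=lambda u,v:(230+(u-400)/4,195+v/4)
sd=lambda u,v:(195+(u-400)*.3,125+(v-300)*.3)
for uv,z in((sc(683,22),.005),(sc(773,80),.005)):print(back(S,uv,z))
for uv,z in((sd(415,485),.005),(sd(445,528),.005)):print(back(D,uv,z))
h=lambda *a:np.array(a)/1000
obs=[(S,sc(683,22),h(-235,-46,5)),(S,sc(773,80),h(-235,46,5)),(D,sd(415,485),h(-235,46,5)),(D,sd(445,528),h(-235,-46,5)),
(D,sd(750,470),h(76,-85,0)),(D,sd(752,385),h(76,-85,105)),(D,sd(675,320),h(76,85,105))]
x0=np.r_[back(D,sd(640,440),.005)[:2],.5]
p,r=fit(obs,x0);print("dock",p);print(r.round(1))
c,s=np.cos(p[2]),np.sin(p[2]);
print("hinge",p[0]+c*-.079-s*.058,p[1]+s*-.079+c*.058)
print("knob top side",back(D,sd(476,403),.068),"scene",back(S,sc(740,90),.068))
rd=lambda u,v:(290+u*.2,275+(v-300)*.2)
rs=lambda u,v:(140+u*.15,105+v*.15)
obs=[(D,rd(160,398),h(25,-7,86)),(D,rd(185,412),h(25,7,86)),(D,rd(265,318),h(-45,-7,86)),(D,rd(290,334),h(-45,7,86)),
(D,rd(348,468),h(-70,32,6)),(D,rd(108,505),h(40,-20,20)),(D,rd(52,548),h(70,-16,20)),
(S,rs(190,62),h(25,0,86)),(S,rs(125,125),h(-45,0,86)),(S,rs(165,285),h(-70,32,4)),(S,rs(75,258),h(-70,-32,4))]
p,r=fit(obs,np.r_[back(D,rd(220,500),.03)[:2],-2.5]);print("rack",p);print(r.round(1))
c,s=np.cos(p[2]),np.sin(p[2]);print("handle",p[0]-.01*c,p[1]-.01*s)
for n,u in(("dishes",(202,279)),("blue",(292,240)),("bottle",(368,215))):print(n,back(D,u,.04))
E
python3 fit.py
```

```text
[0.41085868 0.12642643 0.005     ]
[0.40094934 0.215954   0.005     ]
[0.40094969 0.2002764  0.005     ]
[0.41180735 0.11608101 0.005     ]
dock [0.64014563 0.19626485 0.11536911]
[[-0.9 -0.3]
 [-0.3 -0.1]
 [-0.8 -2.2]
 [-0.5 -1.3]
 [-0.3  2. ]
 [ 1.3 -0.4]
 [-0.3 -1.2]]
hinge 0.5549942158899819 0.24478533069454794
knob top side [0.47402798 0.23283926 0.068     ] scene [0.47010901 0.23535018 0.068     ]
rack [ 0.54831369 -0.4315804  -2.73909355]
[[ -0.6  -0.3]
 [ -0.2   0.9]
 [  0.2  -0.8]
 [  0.5  -0.3]
 [  0.4  -0.3]
 [ -2.6   0.1]
 [  0.3   0.4]
 [  0.   -1.3]
 [ -1.    0.4]
 [-14.7  -4.6]
 [ 13.6   4.6]]
handle 0.5575145365191296 -0.42766320766153
dishes [ 0.30856456 -0.27357145  0.04      ]
blue [ 0.55549561 -0.21059326  0.04      ]
bottle [ 0.79687499 -0.17689277  0.04      ]
```

```bash
cat >> h.py <<'E'
def yaw(s):
    y=Ro.from_quat(s['tool_rot']).as_matrix()[:,1];return np.arctan2(y[1],y[0])
def plan(wps,jaw,start=None,ml=.05,mr=.13):
    """wps: (x,y,z,yaw of tool y); prints rows in tool axes (tool straight down)"""
    s=sense();P=np.r_[s['tcp_pos'],yaw(s)] if start is None else np.array(start,float)
    rows=[]
    for w in wps:
        d=np.array(w)-P;n=int(np.ceil(max(np.linalg.norm(d[:3])/ml,abs(d[3])/mr,1)))
        for i in range(n):
            tgt=np.array(w)-d*(n-1-i)/n;e=tgt-P;a=P[3]+np.pi/2
            x=np.array([np.cos(a),np.sin(a)]);y=np.array([np.cos(P[3]),np.sin(P[3])])
            r=np.round([x@e[:2],y@e[:2],-e[2],0,0,-e[3]],3)
            P=P+np.r_[x*r[0]+y*r[1],-r[2],-r[5]];rows.append([float(v)+0 for v in r]+[jaw])
    for i in range(0,len(rows),8):print(str(rows[i:i+8]).replace(' ',''))
    print("end",P.round(4))
E
python3 - <<'E'
from h import *
plan([(0.45,0.2,0.28,0.2)],-1)
E
```

```text
[[-0.036,-0.029,-0.005,0.0,0.0,0.104,-1],[-0.039,-0.025,-0.005,0.0,0.0,0.103,-1],[-0.041,-0.02,-0.005,0.0,0.0,0.104,-1],[-0.043,-0.017,-0.005,0.0,0.0,0.103,-1],[-0.044,-0.012,-0.005,0.0,0.0,0.104,-1],[-0.045,-0.007,-0.005,0.0,0.0,0.103,-1],[-0.046,-0.002,-0.005,0.0,0.0,0.104,-1],[-0.046,0.002,-0.005,0.0,0.0,0.103,-1]]
[[-0.046,0.007,-0.005,0.0,0.0,0.104,-1],[-0.044,0.012,-0.005,0.0,0.0,0.103,-1]]
end [0.4501 0.2002 0.2804 0.2   ]
```

apply_moves(
  plan=[
    [-0.036, -0.029, -0.005, 0.0, 0.0, 0.104, -1],
    [-0.039, -0.025, -0.005, 0.0, 0.0, 0.103, -1],
    [-0.041, -0.02, -0.005, 0.0, 0.0, 0.104, -1],
    [-0.043, -0.017, -0.005, 0.0, 0.0, 0.103, -1],
    [-0.044, -0.012, -0.005, 0.0, 0.0, 0.104, -1],
    [-0.045, -0.007, -0.005, 0.0, 0.0, 0.103, -1],
    [-0.046, -0.002, -0.005, 0.0, 0.0, 0.104, -1],
    [-0.046, 0.002, -0.005, 0.0, 0.0, 0.103, -1],
  ],
)

```text
t: 1.1
tcp_pos: [0.4017, 0.2772, 0.2712]
tool_rot: [0.551, 0.834, -0.0, -0.0]
force: [0.0, -0.1, -0.2]
finger_gap: 0.996
gripper_force: 0.0
```

apply_moves(
  plan=[
    [-0.046, 0.007, -0.005, 0.0, 0.0, 0.104, -1],
    [-0.044, 0.012, -0.005, 0.0, 0.0, 0.103, -1],
    [0, 0, 0, 0, 0, 0, -1],
    [0, 0, 0, 0, 0, 0, -1],
  ],
)

```text
t: 1.6
tcp_pos: [0.4498, 0.2008, 0.2809]
tool_rot: [0.633, 0.774, -0.0, -0.001]
force: [0.1, 0.7, -0.7]
finger_gap: 1.004
gripper_force: 0.0
```

```bash
cat > look.py <<'E'
import sys,json
from h import *
s=sense();im=snapshot("wrist")
json.dump({k:np.array(s[k]).tolist() for k in("tcp_pos","tool_rot")},open(f"pics/{sys.argv[1]}.json","w"))
cv2.imwrite(f"pics/{sys.argv[1]}.png",cv2.resize(im[:,:,::-1],(768,576),interpolation=cv2.INTER_CUBIC))
print(s['t'],s['tcp_pos'],yaw(s),s['finger_gap'])
E
python3 look.py w1
```

```text
1.6 [0.44975457 0.20081499 0.28087203] 0.19993890880812515 1.003659353016907
```

View pics/w1.png

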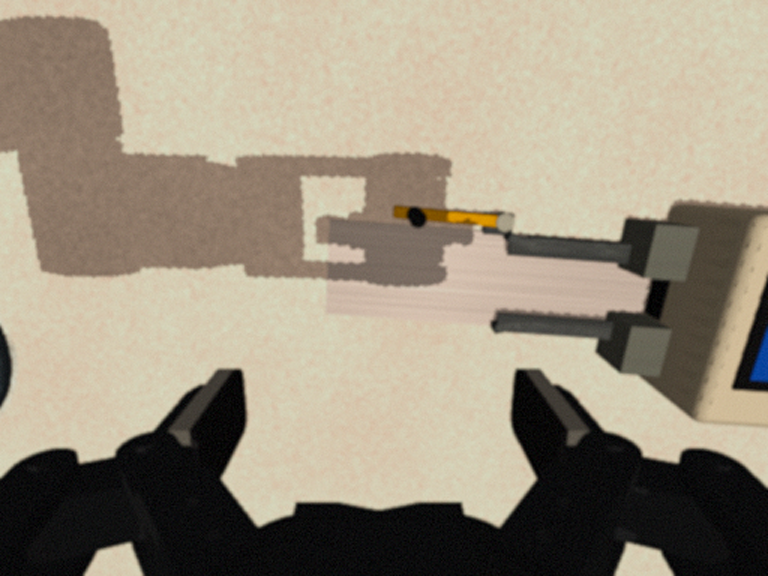

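The wrist view shows the floor's right end corner at (326,313) with its edge running to (490,325), the rails' inner lips at (508,252)-(628,262) and (497,312)-(610,320), the hinge at (505,222), and the knob top at (417,216).

Run:
```python
import json
from h import *
W=cam("wrist",json.load(open("pics/w1.json")))
b=lambda u,v,z:back(W,((u+.5)/1.5-.5,(v+.5)/1.5-.5),z)
L=[("floorC",326,313,.005),("floorE",490,325,.005),("rlip0",497,312,.021),("rlip1",610,320,.021),("llip0",508,256,.021),("llip1",628,264,.021),("hinge",505,222,.027),("knob",417,216,.068)]
P={n:b(u,v,z) for n,u,v,z in L}
for n in P:print(n,P[n].round(4))
for a,c in(("floorC","floorE"),("rlip0","rlip1"),("llip0","llip1")):
    d=P[c]-P[a];print(np.arctan2(d[1],d[0]),np.linalg.norm(d))
k=P['knob']-P['hinge'];print("gate dir",np.arctan2(k[1],k[0]),np.linalg.norm(k))
th=.13
p=(.6402,.1963)
for th in(.115,.13):
    c,s=np.cos(th),np.sin(th)
    for n in P:
        e=P[n][:2]-p;print(th,n,(1000*np.array([c*e[0]+s*e[1],-s*e[0]+c*e[1]])).round(1))
```

```text
floorC [0.4119 0.1242 0.005 ]
floorE [0.5726 0.1442 0.005 ]
rlip0 [0.5704 0.1628 0.021 ]
rlip1 [0.6771 0.1764 0.021 ]
llip0 [0.5657 0.2164 0.021 ]
llip1 [0.6749 0.231  0.021 ]
hinge [0.5529 0.2458 0.027 ]
knob [0.4721 0.2391 0.068 ]
0.1235821386441298 0.16189973730462986
0.12661187228599416 0.10754199430544613
0.132955675359623 0.1101260577853522
gate dir -3.0585738343674214 0.09086285933794398
0.115 floorC [-235.   -45.4]
0.115 floorE [-73.1 -44. ]
0.115 rlip0 [-73.2 -25.2]
0.115 rlip1 [ 34.3 -24. ]
0.115 llip0 [-71.7  28.5]
0.115 llip1 [38.4 30.5]
0.115 hinge [-81.1  59.2]
0.115 knob [-162.1   61.8]
0.13 floorC [-235.7  -41.9]
0.13 floorE [-73.8 -42.9]
0.13 rlip0 [-73.6 -24.1]
0.13 rlip1 [ 34.  -24.5]
0.13 llip0 [-71.2  29.6]
0.13 llip1 [38.9 29.9]
0.13 hinge [-80.2  60.4]
0.13 knob [-161.2   64.2]
```

Run:
```python
from h import *
plan([(0.5575,-0.428,0.22,-1.168)],-1,ml=.055)
```

```text
[[-0.053,-0.002,0.005,0.0,0.0,0.114,-1],[-0.053,0.005,0.005,0.0,0.0,0.114,-1],[-0.052,0.01,0.005,0.0,0.0,0.114,-1],[-0.051,0.017,0.005,0.0,0.0,0.114,-1],[-0.048,0.021,0.005,0.0,0.0,0.114,-1],[-0.046,0.028,0.005,0.0,0.0,0.114,-1],[-0.042,0.032,0.005,0.0,0.0,0.115,-1],[-0.039,0.037,0.006,0.0,0.0,0.114,-1]]
[[-0.033,0.041,0.005,0.0,0.0,0.114,-1],[-0.029,0.045,0.005,0.0,0.0,0.114,-1],[-0.024,0.048,0.005,0.0,0.0,0.114,-1],[-0.018,0.05,0.005,0.0,0.0,0.114,-1]]
end [ 0.5577 -0.4283  0.2199 -1.168 ]
```

apply_moves(
  plan=[
    [-0.053, -0.002, 0.005, 0.0, 0.0, 0.114, -1],
    [-0.053, 0.005, 0.005, 0.0, 0.0, 0.114, -1],
    [-0.052, 0.01, 0.005, 0.0, 0.0, 0.114, -1],
    [-0.051, 0.017, 0.005, 0.0, 0.0, 0.114, -1],
    [-0.048, 0.021, 0.005, 0.0, 0.0, 0.114, -1],
    [-0.046, 0.028, 0.005, 0.0, 0.0, 0.114, -1],
    [-0.042, 0.032, 0.005, 0.0, 0.0, 0.115, -1],
    [-0.039, 0.037, 0.006, 0.0, 0.0, 0.114, -1],
  ],
)

```text
t: 2.65
tcp_pos: [0.5221, -0.2189, 0.24]
tool_rot: [0.91, 0.415, 0.0, -0.0]
force: [0.8, 0.6, 0.4]
finger_gap: 0.998
gripper_force: 0.0
```

apply_moves(
  plan=[
    [-0.033, 0.041, 0.005, 0.0, 0.0, 0.114, -1],
    [-0.029, 0.045, 0.005, 0.0, 0.0, 0.114, -1],
    [-0.024, 0.048, 0.005, 0.0, 0.0, 0.114, -1],
    [-0.018, 0.05, 0.005, 0.0, 0.0, 0.114, -1],
    [0, 0, 0, 0, 0, 0, -1],
    [0, 0, 0, 0, 0, 0, -1],
  ],
)

```text
t: 3.4
tcp_pos: [0.5583, -0.4268, 0.2194]
tool_rot: [0.98, 0.201, -0.0, -0.001]
force: [-0.4, 0.9, 1.1]
finger_gap: 0.995
gripper_force: 0.0
```

```bash
python3 look.py w2
```

```text
3.4 [ 0.55833904 -0.42677362  0.21941097] -1.1667902413434468 0.9950017853529829
```

View pics/w2.png

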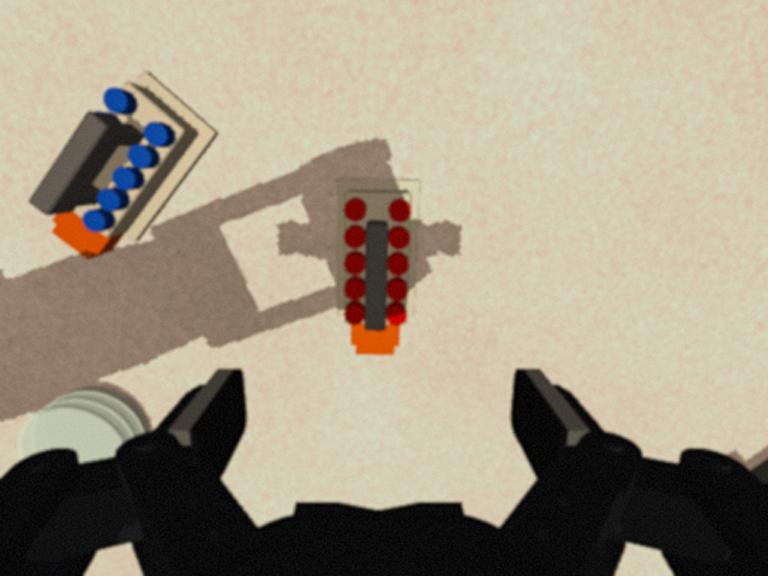

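The red rack sits square below the gripper, nose towards the base. The bar's top runs from (377,222) at the tail end to (375,329) at the nose end. The blue rack, at (120,165), and the dishes, at (85,430), are clear.

Run:
```python
import json
from h import *
W=cam("wrist",json.load(open("pics/w2.json")))
b=lambda u,v,z:back(W,((u+.5)/1.5-.5,(v+.5)/1.5-.5),z)
a=b(377,222,.086);c=b(375,329,.086);print(a,c,np.linalg.norm(a-c));d=c-a;y=np.arctan2(d[1],d[0]);print("rack yaw",y)
m=(a+c)/2;print("handle",m);t=b(378,180,.008);n=b(375,353,.02);print("tail",t,"nose",n,np.linalg.norm((t-n)[:2]),np.arctan2(*(n-t)[1::-1]))
print("origin from handle",m[:2]+.01*d[:2]/np.linalg.norm(d[:2]),"from ends",(t+n)[:2]/2)
plan([(m[0],m[1],.12,y+np.pi/2),(m[0],m[1],.058,y+np.pi/2)],-1,start=None,ml=.04)
```

```text
[ 0.59232073 -0.41107556  0.086     ] [ 0.52800266 -0.43706832  0.086     ] 0.06937173932764927
rack yaw -2.7575323263160385
handle [ 0.5601617  -0.42407194  0.086     ]
tail [ 0.61317656 -0.40253265  0.008     ] nose [ 0.48586609 -0.45424811  0.02      ] 0.13741340621292827 -2.7557397774508554
origin from handle [ 0.55089019 -0.42781882] from ends [ 0.54952133 -0.42839038]
[[0.001,0.0,0.033,0.0,0.0,0.007,-1],[0.001,-0.001,0.034,0.0,0.0,0.007,-1],[0.001,0.0,0.033,0.0,0.0,0.006,-1],[0.0,0.0,0.031,0.0,0.0,0.0,-1],[0.0,0.0,0.031,0.0,0.0,0.0,-1]]
end [ 0.5608 -0.4243  0.0579 -1.1863]
```

apply_moves(
  plan=[
    [0.001, 0.0, 0.033, 0.0, 0.0, 0.007, -1],
    [0.001, -0.001, 0.034, 0.0, 0.0, 0.007, -1],
    [0.001, 0.0, 0.033, 0.0, 0.0, 0.006, -1],
    [0.0, 0.0, 0.031, 0.0, 0.0, 0.0, -1],
    [0.0, 0.0, 0.03, 0.0, 0.0, 0.0, -1],
    [0, 0, 0, 0, 0, 0, -1],
  ],
)

```text
t: 4.2
tcp_pos: [0.5594, -0.4231, 0.0571]
tool_rot: [0.982, 0.191, -0.002, -0.003]
force: [-1.6, 0.1, -0.9]
finger_gap: 1.002
gripper_force: 0.0
```

apply_moves(
  plan=[
    [0, 0, 0, 0, 0, 0, 1],
    [0, 0, 0, 0, 0, 0, 1],
    [0, 0, 0, 0, 0, 0, 1],
    [0, 0, 0, 0, 0, 0, 1],
    [0, 0, 0, 0, 0, 0, 1],
    [0, 0, 0, 0, 0, 0, 1],
    [0, 0, 0, 0, 0, 0, 1],
    [0, 0, 0, 0, 0, 0, 1],
  ],
  force=80,
)

```text
t: 5.2
tcp_pos: [0.5604, -0.4266, 0.0597]
tool_rot: [0.982, 0.19, -0.0, -0.0]
force: [-1.3, 2.3, 4.7]
finger_gap: 0.147
gripper_force: 81.0
```

Run:
```python
from h import *
s=sense();print(s['tcp_pos'],yaw(s),s['finger_gap'],s['gripper_force'],s['force'],s['ft_torque'],s['q'])
```

```text
[ 0.56038642 -0.42659669  0.05968676] -1.1889783285992375 0.1473780198149619 80.98602533340454 [-1.30734125  2.29988782  4.65584843] [ 0.37813306  0.24157658 -0.02325982] [-8.08951217e-01  8.32170843e-01  1.33229923e+00  5.53082149e-05
  9.77564711e-01  3.79996156e-01]
```

Run:
```python
from h import *
plan([(.5604,-.4266,.21,-1.189),(.466,.177,.205,1.698)],1,ml=.05,mr=.14)
```

```text
[[0.0,0.0,-0.038,0.0,0.0,0.0,1],[0.0,0.0,-0.037,0.0,0.0,0.0,1],[0.0,0.0,-0.038,0.0,0.0,0.0,1],[0.0,0.0,-0.037,0.0,0.0,0.0,1],[0.007,-0.028,0.0,0.0,0.0,-0.137,1],[0.01,-0.028,0.0,0.0,0.0,-0.138,1],[0.014,-0.025,0.001,0.0,0.0,-0.137,1],[0.017,-0.023,0.0,0.0,0.0,-0.138,1]]
[[0.021,-0.021,0.0,0.0,0.0,-0.137,1],[0.023,-0.018,0.0,0.0,0.0,-0.138,1],[0.025,-0.014,0.001,0.0,0.0,-0.137,1],[0.027,-0.011,0.0,0.0,0.0,-0.138,1],[0.028,-0.007,0.0,0.0,0.0,-0.137,1],[0.029,-0.003,0.0,0.0,0.0,-0.138,1],[0.029,0.001,0.0,0.0,0.0,-0.137,1],[0.029,0.004,0.001,0.0,0.0,-0.138,1]]
[[0.028,0.009,0.0,0.0,0.0,-0.137,1],[0.026,0.013,0.0,0.0,0.0,-0.138,1],[0.024,0.016,0.0,0.0,0.0,-0.137,1],[0.022,0.019,0.001,0.0,0.0,-0.138,1],[0.02,0.022,0.0,0.0,0.0,-0.137,1],[0.015,0.024,0.0,0.0,0.0,-0.138,1],[0.013,0.027,0.0,0.0,0.0,-0.137,1],[0.008,0.027,0.0,0.0,0.0,-0.138,1]]
[[0.005,0.029,0.001,0.0,0.0,-0.137,1]]
end [0.4662 0.1769 0.2047 1.698 ]
```

apply_moves(
  plan=[
    [0.0, 0.0, -0.02, 0.0, 0.0, 0.0, 1],
    [0.0, 0.0, -0.038, 0.0, 0.0, 0.0, 1],
    [0.0, 0.0, -0.038, 0.0, 0.0, 0.0, 1],
    [0.0, 0.0, -0.038, 0.0, 0.0, 0.0, 1],
    [0.0, 0.0, -0.016, 0.0, 0.0, 0.0, 1],
    [0, 0, 0, 0, 0, 0, 1],
  ],
)

```text
t: 5.95
tcp_pos: [0.5609, -0.4273, 0.2105]
tool_rot: [0.982, 0.19, 0.001, 0.001]
force: [-0.3, -0.0, -3.3]
finger_gap: 0.146
gripper_force: 80.1
```

apply_moves(
  plan=[
    [0.007, -0.028, 0.0, 0.0, 0.0, -0.137, 1],
    [0.01, -0.028, 0.0, 0.0, 0.0, -0.138, 1],
    [0.014, -0.025, 0.001, 0.0, 0.0, -0.137, 1],
    [0.017, -0.023, 0.0, 0.0, 0.0, -0.138, 1],
    [0.021, -0.021, 0.0, 0.0, 0.0, -0.137, 1],
    [0.023, -0.018, 0.0, 0.0, 0.0, -0.138, 1],
    [0.025, -0.014, 0.001, 0.0, 0.0, -0.137, 1],
    [0.027, -0.011, 0.0, 0.0, 0.0, -0.138, 1],
  ],
)

```text
t: 6.95
tcp_pos: [0.5234, -0.1954, 0.2051]
tool_rot: [0.736, 0.677, -0.001, -0.002]
force: [0.4, -0.2, -2.6]
finger_gap: 0.146
gripper_force: 80.0
```

apply_moves(
  plan=[
    [0.028, -0.007, 0.0, 0.0, 0.0, -0.137, 1],
    [0.029, -0.003, 0.0, 0.0, 0.0, -0.138, 1],
    [0.029, 0.001, 0.0, 0.0, 0.0, -0.137, 1],
    [0.029, 0.004, 0.001, 0.0, 0.0, -0.138, 1],
    [0.028, 0.009, 0.0, 0.0, 0.0, -0.137, 1],
    [0.026, 0.013, 0.0, 0.0, 0.0, -0.138, 1],
    [0.024, 0.016, 0.0, 0.0, 0.0, -0.137, 1],
    [0.022, 0.019, 0.001, 0.0, 0.0, -0.138, 1],
  ],
)

```text
t: 7.95
tcp_pos: [0.4876, 0.0339, 0.2036]
tool_rot: [0.274, 0.962, -0.0, -0.002]
force: [1.1, 0.5, -3.3]
finger_gap: 0.148
gripper_force: 80.0
```

apply_moves(
  plan=[
    [0.02, 0.022, 0.0, 0.0, 0.0, -0.137, 1],
    [0.015, 0.024, 0.0, 0.0, 0.0, -0.138, 1],
    [0.013, 0.027, 0.0, 0.0, 0.0, -0.137, 1],
    [0.008, 0.027, 0.0, 0.0, 0.0, -0.138, 1],
    [0.005, 0.029, 0.001, 0.0, 0.0, -0.137, 1],
    [0, 0, 0, 0, 0, 0, 1],
    [0, 0, 0, 0, 0, 0, 1],
  ],
)

```text
t: 8.82
tcp_pos: [0.4657, 0.1763, 0.2032]
tool_rot: [-0.063, 0.998, -0.0, -0.001]
force: [-0.3, 0.2, -3.0]
finger_gap: 0.147
gripper_force: 79.8
```

```bash
python3 look.py w3
python3 - <<'E'
from h import *
s=sense();print(s['finger_gap'],s['gripper_force'],s['force'],s['ft_torque'],s['tool_rot'])
E
```

```text
8.825 [0.46568199 0.1762728  0.20323715] 1.6973836743312898 0.1470244873891724
0.14611399972363462 79.8196291923523 [ 0.91655644  0.06690809 -2.66952151] [-0.0167498   0.01417647  0.04556312] [-6.29367627e-02  9.98017136e-01 -2.79246462e-04 -8.25833908e-04]
```

View pics/w3.png

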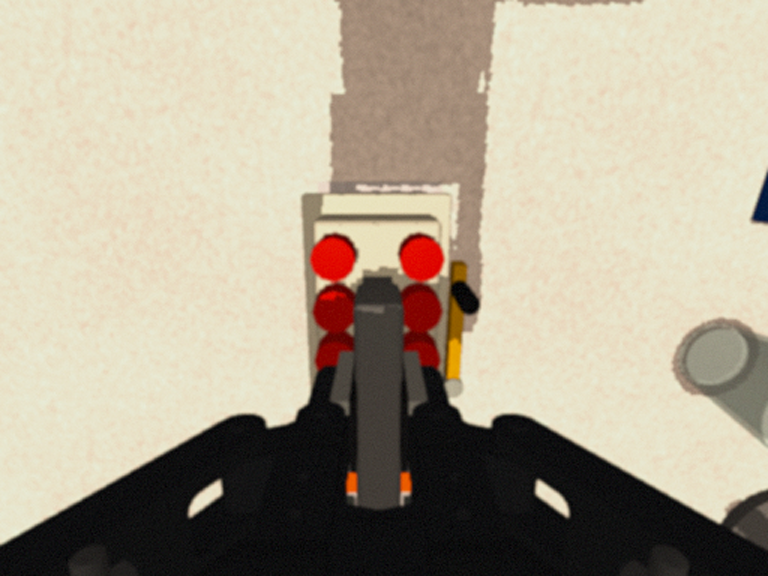

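The rack hangs level and straight in the grip, with its tail edge at (303..451,194). The gate arm is beside it, knob top at about (458,287). Now I'll work out the rack-to-tool offset.

Run:
```python
import json
from h import *
s=json.load(open("pics/w3.json"))
W=cam("wrist",s)
b=lambda u,v,z:back(W,((u+.5)/1.5-.5,(v+.5)/1.5-.5),z)
uz=s['tcp_pos'][2]-.0597
R=Ro.from_quat(s['tool_rot']).as_matrix()
for n,u,v,z in(("tailL",303,195,uz+.008),("tailR",451,195,uz+.008),("capL",333,258,uz+.05),("capR",421,258,uz+.05)):
    P=b(u,v,z);print(n,P.round(4),(R.T@(P-s['tcp_pos'])*1000).round(1))
h=b(454,385,.027);k=b(459,286,.068);print(h,k,np.arctan2(*(k-h)[1::-1]))
th=.127;
print("floor end L/R",b(330,188,.005),b(458,185,.005))
plan([(.466,.177,.09,1.698),(.466,.177,.067,1.698)],1,ml=.04)
```

```text
tailL [0.4111 0.1371 0.1515] [ 58.9 -31.9  51.9]
tailR [0.4033 0.199  0.1515] [58.9 30.4 51.8]
capL [0.4277 0.1556 0.1935] [ 40.2 -15.7   9.8]
capR [0.4239 0.1855 0.1935] [40.2 14.4  9.8]
[0.55038408 0.24624421 0.027     ] [0.46152318 0.22730327 0.068     ] -2.9315828932655315
floor end L/R [0.41467609 0.13347523 0.005     ] [0.4006596  0.22678153 0.005     ]
[[0.0,0.0,0.038,0.0,0.0,0.0,1],[0.0,0.001,0.038,0.0,0.0,-0.001,1],[0.0,0.0,0.038,0.0,0.0,0.0,1],[0.0,0.0,0.023,0.0,0.0,0.0,1]]
end [0.4659 0.177  0.0665 1.6978]
```

apply_moves(
  plan=[
    [0.0, 0.0, 0.036, 0.0, 0.0, 0.0, 1],
    [0.0, 0.001, 0.036, 0.0, 0.0, 0.0, 1],
    [0.0, 0.0, 0.036, 0.0, 0.0, 0.0, 1],
    [0.0, 0.0, 0.022, 0.0, 0.0, 0.0, 1],
    [0, 0, 0.004, 0, 0, 0, 1],
    [0, 0, 0.003, 0, 0, 0, 1],
    [0, 0, 0, 0, 0, 0, 1],
  ],
)

```text
t: 9.75
tcp_pos: [0.467, 0.1776, 0.068]
tool_rot: [-0.063, 0.998, 0.0, 0.001]
force: [-0.6, -0.2, -2.5]
finger_gap: 0.149
gripper_force: 79.9
```

Run:
```python
from h import *
for n in("scene","side"):
    im=snapshot(n)[:,:,::-1]
    x,y,w,h=(230,195,100,75) if n=="scene" else (195,115,120,90)
    cv2.imwrite(f"pics/{n}1.png",im)
    globals()[n]=cv2.resize(im[y:y+h,x:x+w],(400,300),interpolation=cv2.INTER_CUBIC)
cv2.imwrite("pics/c2.png",np.hstack([scene,side]))
s=sense();print(s['tcp_pos'],yaw(s),s['force'],s['ft_torque'],s['tool_rot'])
```

```text
[0.46688047 0.17772492 0.06816258] 1.6977861259280422 [-0.34711659  0.26084388 -3.07883438] [ 0.02417015  0.0339191  -0.01180077] [-6.34522080e-02  9.97984422e-01  6.78039856e-05  9.51909642e-04]
```

View pics/c2.png

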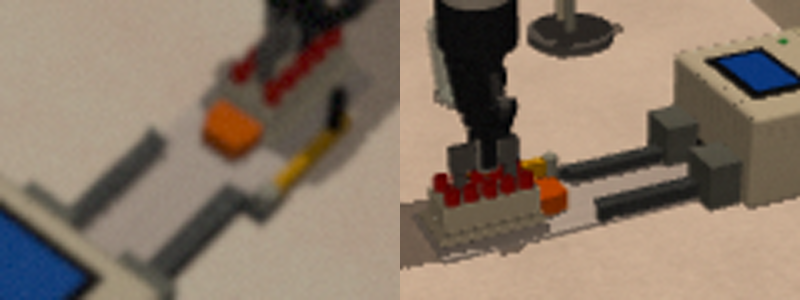

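In both views the rack is upright just above the floor, nose (235,130 in the left half) centred between the rails and the gate clear to the side. I'll lower it until it touches.

apply_moves(
  plan=[
    [0, 0, 0.002, 0, 0, 0, 1],
    [0, 0, 0.002, 0, 0, 0, 1],
    [0, 0, 0, 0, 0, 0, 1],
    [0, 0, 0, 0, 0, 0, 1],
  ],
)

```text
t: 10.35
tcp_pos: [0.4667, 0.1776, 0.0645]
tool_rot: [-0.064, 0.998, -0.0, 0.001]
force: [-1.7, -2.2, 7.2]
finger_gap: 0.147
gripper_force: 81.3
```

apply_moves(
  plan=[
    [-0.01, 0, -0.0005, 0, 0, 0, 1],
    [-0.015, 0, 0, 0, 0, 0, 1],
    [-0.015, 0, 0, 0, 0, 0, 1],
    [-0.01, 0, 0, 0, 0, 0, 1],
    [0, 0, 0, 0, 0, 0, 1],
    [0, 0, 0, 0, 0, 0, 1],
  ],
)

```text
t: 11.1
tcp_pos: [0.5179, 0.1842, 0.0644]
tool_rot: [-0.063, 0.998, 0.0, 0.002]
force: [3.6, 0.0, 3.8]
finger_gap: 0.145
gripper_force: 81.4
```

Run:
```python
from h import *
s=sense();print(s['tcp_pos'],yaw(s),s['force'],s['ft_torque'])
```

```text
[0.51787312 0.18423162 0.06443315] 1.6976602473769484 [3.64497591 0.03759947 3.83950297] [ 0.17267579 -0.26013802 -0.02178239]
```

apply_moves(
  plan=[
    [-0.01, 0, 0, 0, 0, 0, 1],
    [-0.01, 0, 0, 0, 0, 0, 1],
    [-0.01, 0, 0, 0, 0, 0, 1],
    [-0.005, 0, 0, 0, 0, 0, 1],
    [0, 0, 0, 0, 0, 0, 1],
  ],
)

```text
t: 11.72
tcp_pos: [0.5439, 0.1878, 0.0642]
tool_rot: [-0.064, 0.998, -0.001, -0.007]
force: [-11.0, -2.3, 15.4]
finger_gap: 0.151
gripper_force: 83.2
```

Run:
```python
from h import *
s=sense();print(s['tcp_pos'],yaw(s),s['force'],s['ft_torque'])
```

```text
[0.54390873 0.1877594  0.06415866] 1.6993031400260792 [-11.02095604  -2.28020825  15.44951578] [-0.10300852  1.54203507  0.05508959]
```

```bash
python3 look.py w4
python3 - <<'E'
from h import *
for n in("scene","side"):
    im=snapshot(n)[:,:,::-1]
    x,y,w,h=(230,205,64,48) if n=="scene" else (225,135,80,60)
    cv2.imwrite(f"pics/{n}2.png",im)
    globals()[n]=cv2.resize(im[y:y+h,x:x+w],(400,300),interpolation=cv2.INTER_CUBIC)
w=cv2.resize(cv2.imread("pics/w4.png")[100:400,200:600],(400,300))
cv2.imwrite("pics/c3.png",np.vstack([np.hstack([scene,side]),np.hstack([w,w*0])]))
E
```

```text
11.725 [0.54390873 0.1877594  0.06415866] 1.6993031400260792 0.15110737091661497
```

View pics/c3.png

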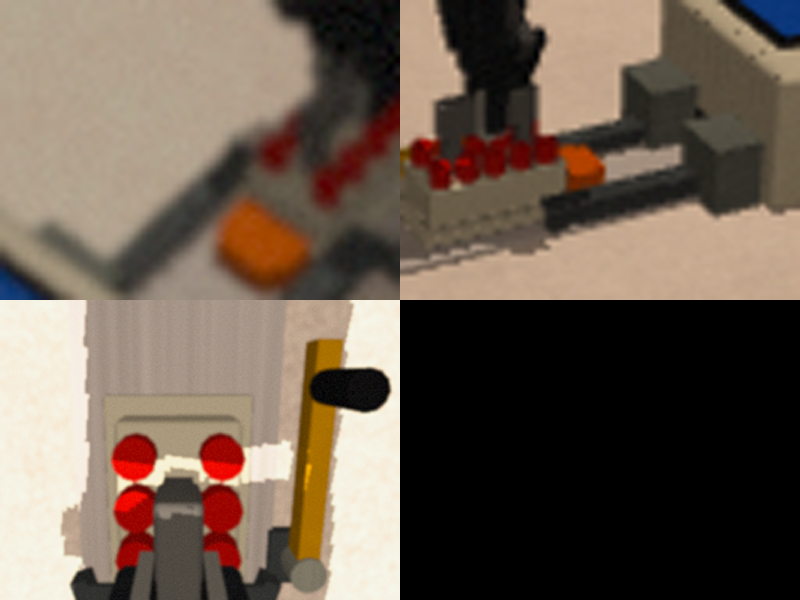

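The side view shows the rack flat with its nose past the rail ends, its front at the mouth. The wrist view shows the floor edges at crop x 85 and 285 and the tail at 106..252, so the rack sits 2-3 mm too far to the image's left. I'll measure that.

Run:
```python
import json
from h import *
s=json.load(open("pics/w4.json"));W=cam("wrist",s);R=Ro.from_quat([-.0635,.998,0,0]).as_matrix()
g=cv2.imread("pics/w4.png").astype(int)
f=lambda u,v,z:(R.T@(back(W,((u+.5)/1.5-.5,(v+.5)/1.5-.5),z)-s['tcp_pos'])*1000).round(1)
for v in (115,140,165,185):
    r=cv2.GaussianBlur(cv2.imread("pics/w4.png"),(1,9),0).astype(int)[v].sum(1)
    d=r[4:]-r[:-4]
    l=270+np.argmin(d[270:310])+2;e=460+np.argmax(d[460:500])+2
    print(v,l,e,f(l,v,.005)[:2],f(e,v,.005)[:2])
for v in (220,260,300,340):
    r=cv2.GaussianBlur(cv2.imread("pics/w4.png"),(1,5),0).astype(int)[v].sum(1)
    d=np.abs(r[4:]-r[:-4]);l=290+np.argmax(d[290:312])+2;e=440+np.argmax(d[440:465])+2
    print(v,l,e,f(l,v,.013)[:2],f(e,v,.013)[:2])
print("tail",f(379,195,.013),"gate hinge",f(508,375,.027))
```

```text
115 285 486 [ 92.1 -39.6] [92.1 44.9]
140 283 483 [ 82.1 -40.9] [82.2 44.2]
165 286 482 [ 71.9 -40.2] [72.  44.4]
185 285 480 [ 63.5 -41.1] [63.6 44.1]
220 306 449 [ 49.1 -31.2] [49.2 29.9]
260 312 444 [ 31.8 -29.3] [31.9 28.5]
300 313 442 [ 13.6 -29.6] [13.7 28.3]
340 311 466 [ -5.5 -31.2] [-5.4 40.1]
tail [59.6 -0.  51.2] gate hinge [-16.3  56.3  37.2]
```

apply_moves(
  plan=[
    [0, 0.0005, -0.001, 0, 0, 0, 1],
    [0, 0.0005, 0, 0, 0, 0, 1],
    [0, 0, 0, 0, 0, 0, 1],
    [0, 0, 0, 0, 0, 0, 1],
  ],
)

```text
t: 12.38
tcp_pos: [0.5492, 0.1893, 0.0642]
tool_rot: [-0.064, 0.998, -0.0, -0.002]
force: [-2.2, -0.8, 1.9]
finger_gap: 0.148
gripper_force: 81.1
```

```bash
cat > st.py <<'E'
from h import *
s=sense();c,sn=np.cos(.127),np.sin(.127);M=np.array([[c,sn],[-sn,c]])
print("t",s['t'],"dock xy mm",(M@(s['tcp_pos'][:2]-[.6384,.1989])*1000).round(1),"z",s['tcp_pos'][2].round(4),"yaw",(yaw(s)-np.pi/2).round(4))
print("F dock",(M@s['force'][:2]).round(1),s['force'][2].round(1),"T",(M@s['ft_torque'][:2]).round(2),s['ft_torque'][2].round(2),"tilt",(Ro.from_quat(s['tool_rot']).as_matrix()[:,2]).round(4),s['finger_gap'])
E
python3 st.py
```

```text
t 12.375 dock xy mm [-89.8   1.7] z 0.0642 yaw 0.1272
F dock [-2.3 -0.5] 1.9 T [-0.05  0.87] 0.1 tilt [-3.1e-03 -5.0e-04 -1.0e+00] 0.14769483113087722
```

apply_moves(
  plan=[
    [-0.008, 0, 0, 0, 0, 0, 1],
    [-0.008, 0, 0, 0, 0, 0, 1],
    [-0.008, 0, 0, 0, 0, 0, 1],
    [-0.006, 0, 0, 0, 0, 0, 1],
    [0, 0, 0, 0, 0, 0, 1],
    [0, 0, 0, 0, 0, 0, 1],
  ],
)

```text
t: 13.12
tcp_pos: [0.5813, 0.1934, 0.065]
tool_rot: [-0.063, 0.998, 0.0, 0.001]
force: [0.1, -0.8, -2.6]
finger_gap: 0.143
gripper_force: 80.5
```

```bash
python3 st.py
```

```text
t 13.125 dock xy mm [-57.3   1.8] z 0.065 yaw 0.127
F dock [ 0.  -0.8] -2.6 T [-0.13 -0.15] 0.01 tilt [ 2.6e-03  4.0e-04 -1.0e+00] 0.14325055560727057
```

apply_moves(
  plan=[
    [-0.008, 0, 0, 0, 0, 0, 1],
    [-0.008, 0, 0, 0, 0, 0, 1],
    [-0.008, 0, 0, 0, 0, 0, 1],
    [-0.006, 0, 0, 0, 0, 0, 1],
    [0, 0, 0, 0, 0, 0, 1],
    [0, 0, 0, 0, 0, 0, 1],
  ],
)

```text
t: 13.88
tcp_pos: [0.6108, 0.1971, 0.065]
tool_rot: [-0.063, 0.998, 0.0, 0.001]
force: [0.2, -1.2, -2.5]
finger_gap: 0.146
gripper_force: 80.5
```

```bash
python3 st.py
```

```text
t 13.875 dock xy mm [-27.6   1.7] z 0.065 yaw 0.127
F dock [ 0.  -1.2] -2.5 T [-0.25 -0.12] -0.07 tilt [ 2.1e-03  2.0e-04 -1.0e+00] 0.1463292435202914
```

apply_moves(
  plan=[
    [-0.006, 0, 0, 0, 0, 0, 1],
    [-0.005, 0, 0, 0, 0, 0, 1],
    [-0.003, 0, 0, 0, 0, 0, 1],
    [-0.003, 0, 0, 0, 0, 0, 1],
    [-0.002, 0, 0, 0, 0, 0, 1],
    [-0.002, 0, 0, 0, 0, 0, 1],
    [0, 0, 0, 0, 0, 0, 1],
  ],
)

```text
t: 14.75
tcp_pos: [0.6281, 0.1994, 0.0647]
tool_rot: [-0.064, 0.998, -0.0, -0.003]
force: [-6.6, -2.1, 2.3]
finger_gap: 0.147
gripper_force: 81.1
```

```bash
python3 st.py
```

```text
t 14.75 dock xy mm [-10.1   1.8] z 0.0647 yaw 0.1272
F dock [-6.8 -1.3] 2.3 T [-0.47  1.22] -0.19 tilt [-0.0061 -0.0011 -1.    ] 0.14656941362265688
```

apply_moves(
  plan=[
    [-0.002, 0, 0, 0, 0, 0, 1],
    [-0.002, 0, 0, 0, 0, 0, 1],
    [0, 0, 0, 0, 0, 0, 1],
    [0, 0, 0, 0, 0, 0, 1],
    [0, 0, 0, 0, 0, 0, 1],
  ],
)

```text
t: 15.38
tcp_pos: [0.6286, 0.1994, 0.0648]
tool_rot: [-0.064, 0.998, -0.001, -0.007]
force: [-12.4, -3.8, 7.9]
finger_gap: 0.147
gripper_force: 82.1
```

```bash
python3 st.py
```

```text
t 15.375 dock xy mm [-9.7  1.8] z 0.0648 yaw 0.1275
F dock [-12.8  -2.2] 7.9 T [-0.54  2.17] -0.13 tilt [-0.0137 -0.0024 -0.9999] 0.14671327135702864
```

apply_moves(
  plan=[
    [0.002, 0, 0, 0, 0, 0, 1],
    [0.0, 0, 0, 0, 0, 0, 1],
    [0, 0, 0, 0, 0, 0, -1],
    [0, 0, 0, 0, 0, 0, -1],
    [0, 0, 0, 0, 0, 0, -1],
    [0, 0, 0, 0, 0, 0, -1],
    [0, 0, 0, 0, 0, 0, -1],
    [0, 0, 0, 0, 0, 0, -1],
  ],
)

```text
t: 16.38
tcp_pos: [0.6328, 0.2, 0.0648]
tool_rot: [-0.064, 0.998, 0.0, 0.0]
force: [0.8, -1.1, -0.7]
finger_gap: 1.004
gripper_force: 0.0
```

apply_moves(
  plan=[
    [0, 0, -0.03, 0, 0, 0, -1],
    [0, 0, -0.05, 0, 0, 0, -1],
    [0.03, 0, -0.04, 0, 0, 0, -1],
    [0.05, 0, 0, 0, 0, 0, -1],
    [0.03, 0, 0, 0, 0, 0, -1],
    [0, 0, 0, 0, 0, 0, -1],
    [0, 0, 0, 0, 0, 0, -1],
  ],
)

```text
t: 17.25
tcp_pos: [0.5252, 0.1862, 0.1852]
tool_rot: [-0.063, 0.998, 0.0, 0.001]
force: [0.7, 0.6, 0.2]
finger_gap: 1.0
gripper_force: 0.0
```

```bash
python3 st.py; python3 look.py w5
```

```text
t 17.25 dock xy mm [-113.9    1.7] z 0.1852 yaw 0.1271
F dock [0.7 0.5] 0.2 T [0.06 0.01] 0.02 tilt [ 2.6e-03  3.0e-04 -1.0e+00] 0.9999568638625591
17.25 [0.52521265 0.18617645 0.18524524] 1.6978555517255285 0.9999568638625591
```

View pics/w5.png

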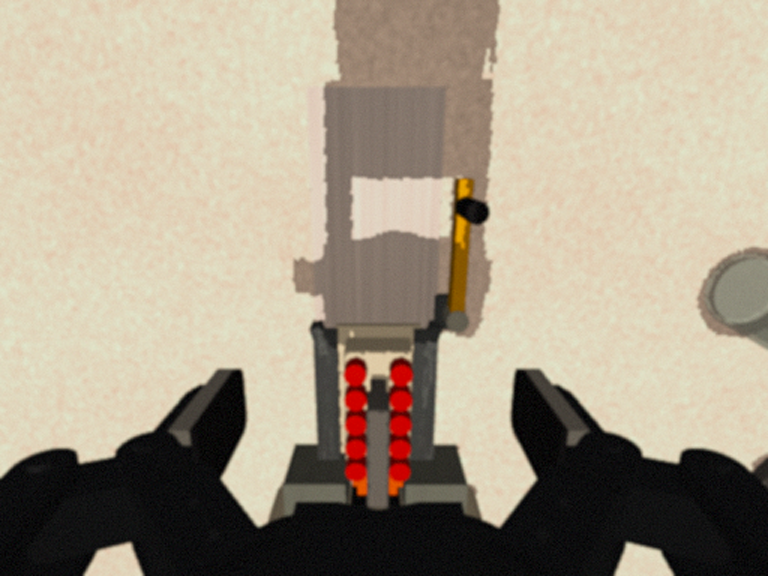

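The rack is home: its tail edge (row 325) is level with the rail ends, it's centred at column 378, and the nose is between the grey blocks. The gate is still open, hinge at (457,322) and knob at about (472,208). Now I'll plan the gate push.

```bash
cat > gate.py <<'E'
import json
from h import *
s=json.load(open("pics/w5.json"));W=cam("wrist",s)
b=lambda u,v,z:back(W,((u+.5)/1.5-.5,(v+.5)/1.5-.5),z)
c,sn=np.cos(.127),np.sin(.127);M=np.array([[c,sn],[-sn,c]]);o=np.array([.6384,.1989])
H=b(457,321,.027);K=b(475,210,.068)
for P in(H,K,b(377,325,.013),b(464,180,.022),b(318,325,.021),b(435,325,.021)):print((M@(P[:2]-o)*1000).round(1))
Hd=np.array([-.079,.0595]) 
def w(g,off,z):
    k=Hd+.08*np.array([-np.sin(g),-np.cos(g)]);t=np.array([np.cos(g),-np.sin(g)])
    p=o+M.T@(k-t*off);return [p[0],p[1],z,-g+.127]
E
python3 - <<'E'
from gate import *
plan([w(1.6,.055,.12)],1,mr=.16,ml=.05)
E
```

```text
[-79.2  57.1]
[-160.4   56.5]
[-71.1   0.5]
[-175.6   57.8]
[-74.  -42.2]
[-74.   42.4]
[[0.002,0.006,0.003,0.0,0.0,0.159,1],[0.003,0.005,0.004,0.0,0.0,0.158,1],[0.004,0.005,0.003,0.0,0.0,0.159,1],[0.005,0.004,0.003,0.0,0.0,0.158,1],[0.005,0.003,0.003,0.0,0.0,0.159,1],[0.006,0.003,0.004,0.0,0.0,0.158,1],[0.005,0.001,0.003,0.0,0.0,0.159,1],[0.007,0.001,0.003,0.0,0.0,0.158,1]]
[[0.006,0.0,0.003,0.0,0.0,0.159,1],[0.006,-0.002,0.004,0.0,0.0,0.158,1],[0.006,-0.002,0.003,0.0,0.0,0.159,1],[0.005,-0.003,0.003,0.0,0.0,0.158,1],[0.005,-0.004,0.003,0.0,0.0,0.159,1],[0.004,-0.004,0.004,0.0,0.0,0.159,1],[0.003,-0.006,0.003,0.0,0.0,0.158,1],[0.002,-0.005,0.003,0.0,0.0,0.159,1]]
[[0.002,-0.006,0.003,0.0,0.0,0.158,1],[0.0,-0.006,0.004,0.0,0.0,0.159,1],[0.0,-0.007,0.003,0.0,0.0,0.158,1],[-0.002,-0.006,0.003,0.0,0.0,0.159,1]]
end [ 0.467   0.2952  0.1201 -1.4732]
```

apply_moves(
  plan=[
    [0.002, 0.006, 0.003, 0.0, 0.0, 0.159, 1],
    [0.003, 0.005, 0.004, 0.0, 0.0, 0.158, 1],
    [0.004, 0.005, 0.003, 0.0, 0.0, 0.159, 1],
    [0.005, 0.004, 0.003, 0.0, 0.0, 0.158, 1],
    [0.005, 0.003, 0.003, 0.0, 0.0, 0.159, 1],
    [0.006, 0.003, 0.004, 0.0, 0.0, 0.158, 1],
    [0.005, 0.001, 0.003, 0.0, 0.0, 0.159, 1],
    [0.007, 0.001, 0.003, 0.0, 0.0, 0.158, 1],
  ],
)

```text
t: 18.3
tcp_pos: [0.5019, 0.2301, 0.1584]
tool_rot: [0.542, 0.84, 0.0, 0.0]
force: [-0.4, 0.5, -0.5]
finger_gap: -0.006
gripper_force: 0.0
```

apply_moves(
  plan=[
    [0.006, 0.0, 0.003, 0.0, 0.0, 0.159, 1],
    [0.006, -0.002, 0.004, 0.0, 0.0, 0.158, 1],
    [0.006, -0.002, 0.003, 0.0, 0.0, 0.159, 1],
    [0.005, -0.003, 0.003, 0.0, 0.0, 0.158, 1],
    [0.005, -0.004, 0.003, 0.0, 0.0, 0.159, 1],
    [0.004, -0.004, 0.004, 0.0, 0.0, 0.159, 1],
    [0.003, -0.006, 0.003, 0.0, 0.0, 0.158, 1],
    [0.002, -0.005, 0.003, 0.0, 0.0, 0.159, 1],
  ],
)

```text
t: 19.3
tcp_pos: [0.4787, 0.2731, 0.1323]
tool_rot: [0.935, 0.355, 0.001, 0.0]
force: [-0.4, -0.5, 0.4]
finger_gap: 0.002
gripper_force: 0.0
```

apply_moves(
  plan=[
    [0.002, -0.006, 0.003, 0.0, 0.0, 0.158, 1],
    [0.0, -0.006, 0.004, 0.0, 0.0, 0.159, 1],
    [0.0, -0.007, 0.003, 0.0, 0.0, 0.158, 1],
    [-0.002, -0.006, 0.003, 0.0, 0.0, 0.159, 1],
    [0, 0, 0, 0, 0, 0, 1],
    [0, 0, 0, 0, 0, 0, 1],
  ],
)

```text
t: 20.05
tcp_pos: [0.4661, 0.2952, 0.1197]
tool_rot: [0.999, 0.05, 0.0, -0.0]
force: [0.5, -0.7, -0.4]
finger_gap: 0.001
gripper_force: 0.0
```

```bash
sed -i 's/.0595/.058/' gate.py; python3 st.py
python3 - <<'E'
from gate import *
W_=[w(1.58,.05,.037)]+[w(g,.0215,.037) for g in np.arange(1.55,-.01,-.14)]+[w(0,.0175,.037)]
plan(W_,1,mr=.16,ml=.03)
E
```

```text
t 20.05 dock xy mm [-158.7  117.3] z 0.1197 yaw -3.0417
F dock [ 0.4 -0.8] -0.4 T [ 0.04 -0.02] 0.04 tilt [ 7.e-04  1.e-04 -1.e+00] 0.0005167275266662472
[-78.4  57.6]
[-159.8   56.9]
[-70.3   0.9]
[-174.9   58.3]
[-73.2 -41.8]
[-73.2  42.9]
[[0.0,0.003,0.028,0.0,0.0,-0.006,1],[0.0,0.003,0.027,0.0,0.0,-0.006,1],[0.0,0.003,0.028,0.0,0.0,-0.006,1],[0.0,0.015,0.0,0.0,0.0,-0.015,1],[0.0,0.015,0.0,0.0,0.0,-0.015,1],[-0.003,0.012,0.0,0.0,0.0,-0.14,1],[-0.002,0.011,0.0,0.0,0.0,-0.14,1],[-0.002,0.012,0.0,0.0,0.0,-0.14,1]]
[[-0.002,0.011,0.0,0.0,0.0,-0.14,1],[-0.003,0.011,0.0,0.0,0.0,-0.14,1],[-0.002,0.012,0.0,0.0,0.0,-0.14,1],[-0.002,0.011,0.0,0.0,0.0,-0.14,1],[-0.002,0.012,0.0,0.0,0.0,-0.14,1],[-0.002,0.011,0.0,0.0,0.0,-0.14,1],[-0.003,0.011,0.0,0.0,0.0,-0.14,1],[-0.002,0.012,0.0,0.0,0.0,-0.14,1]]
[[0.0,0.004,0.0,0.0,0.0,-0.01,1]]
end [0.545  0.1648 0.0367 0.1271]
```

apply_moves(
  plan=[
    [0.0, 0.003, 0.028, 0.0, 0.0, -0.006, 1],
    [0.0, 0.003, 0.027, 0.0, 0.0, -0.006, 1],
    [0.0, 0.003, 0.028, 0.0, 0.0, -0.006, 1],
    [0.0, 0.015, 0.0, 0.0, 0.0, -0.015, 1],
    [0.0, 0.015, 0.0, 0.0, 0.0, -0.015, 1],
    [-0.003, 0.012, 0.0, 0.0, 0.0, -0.14, 1],
    [-0.002, 0.011, 0.0, 0.0, 0.0, -0.14, 1],
    [-0.002, 0.012, 0.0, 0.0, 0.0, -0.14, 1],
  ],
)

```text
t: 21.05
tcp_pos: [0.4732, 0.2209, 0.0368]
tool_rot: [0.959, 0.282, 0.0, -0.0]
force: [-0.3, 1.5, -0.3]
finger_gap: -0.002
gripper_force: 0.7
```

```bash
python3 st.py
```

```text
t 21.05 dock xy mm [-161.1   42.7] z 0.0368 yaw -2.5699
F dock [-0.1  1.5] -0.3 T [ 0.25 -0.03] -0.02 tilt [-0.e+00  4.e-04 -1.e+00] -0.0016526117782657392
```

Contact force is 1.5 N, so the gate is moving. On with the push.

apply_moves(
  plan=[
    [-0.002, 0.011, 0.0, 0.0, 0.0, -0.14, 1],
    [-0.003, 0.011, 0.0, 0.0, 0.0, -0.14, 1],
    [-0.002, 0.012, 0.0, 0.0, 0.0, -0.14, 1],
    [-0.002, 0.011, 0.0, 0.0, 0.0, -0.14, 1],
    [-0.002, 0.012, 0.0, 0.0, 0.0, -0.14, 1],
    [-0.002, 0.011, 0.0, 0.0, 0.0, -0.14, 1],
    [-0.003, 0.011, 0.0, 0.0, 0.0, -0.14, 1],
  ],
)

```text
t: 21.92
tcp_pos: [0.5277, 0.1658, 0.0367]
tool_rot: [0.714, 0.7, -0.001, -0.001]
force: [-1.2, 0.9, 0.4]
finger_gap: 0.001
gripper_force: 0.7
```

```bash
python3 st.py
```

```text
t 21.925 dock xy mm [-114.   -18.8] z 0.0367 yaw -1.5901
F dock [-1.1  1. ] 0.4 T [0.21 0.19] -0.02 tilt [-1.8e-03 -1.0e-04 -1.0e+00] 0.0010476739809792955
```

apply_moves(
  plan=[
    [-0.002, 0.011, 0.0, 0.0, 0.0, -0.14, 1],
    [0.0, 0.004, 0.0, 0.0, 0.0, 0, 1],
    [0, 0.003, 0, 0, 0, 0, 1],
    [0, 0.002, 0, 0, 0, 0, 1],
    [0, 0, 0, 0, 0, 0, 1],
    [0, 0, 0, 0, 0, 0, 1],
  ],
)

```text
t: 22.68
tcp_pos: [0.5427, 0.1639, 0.0365]
tool_rot: [0.666, 0.746, -0.004, -0.003]
force: [-8.3, -5.0, 6.3]
finger_gap: -0.001
gripper_force: 4.3
```

```bash
python3 st.py
```

```text
t 22.675 dock xy mm [-99.4 -22.6] z 0.0365 yaw -1.4564
F dock [-8.8 -4. ] 6.3 T [-0.59  1.19] -0.09 tilt [-0.0105 -0.0024 -0.9999] -0.0010909722135249342
```

The force rose to 9 N, so the gate is on its stop. Backing off and checking.

apply_moves(
  plan=[
    [0, -0.01, 0, 0, 0, 0, 1],
    [0, -0.03, 0, 0, 0, 0, 1],
    [0, -0.03, -0.04, 0, 0, 0, 1],
    [0, 0, -0.06, 0, 0, 0, 1],
    [0, 0, -0.06, 0, 0, 0, 1],
    [0, 0, 0, 0, 0, 0, 1],
    [0, 0, 0, 0, 0, 0, 1],
  ],
)

```text
t: 23.55
tcp_pos: [0.4781, 0.1573, 0.1969]
tool_rot: [0.665, 0.746, 0.001, 0.0]
force: [0.2, 0.3, -0.9]
finger_gap: -0.0
gripper_force: 0.0
```

```bash
python3 look.py w6
python3 - <<'E'
from h import *
a=cv2.imread("pics/w6.png")
im=snapshot("side")[:,:,::-1]
b=cv2.resize(im[125:200,215:315],(400,300),interpolation=cv2.INTER_CUBIC)
cv2.imwrite("pics/c4.png",np.hstack([cv2.resize(a,(400,300)),b]))
E
```

```text
23.55 [0.47807812 0.15730201 0.19690425] 0.11461958359188351 -0.00020975272918849773
```

View pics/c4.png

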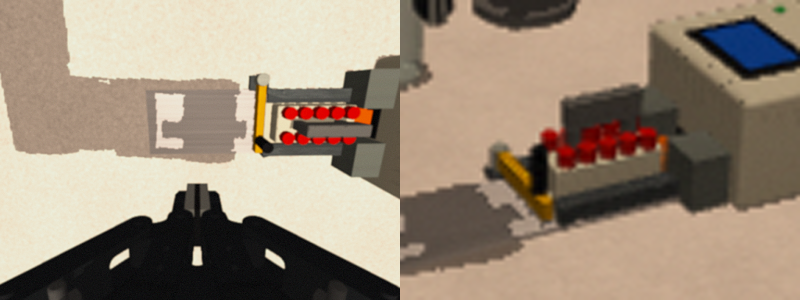

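The gate lies across the rack's tail, hinge at (263,80) and arm tip at about (260,150) in the left half. The rack is upright and home. I'll check the gate angle in numbers.

Run:
```python
import json
from h import *
W=cam("wrist",json.load(open("pics/w6.json")))
a=cv2.imread("pics/w6.png");h=cv2.cvtColor(a,cv2.COLOR_BGR2HSV)
m=cv2.inRange(h,(15,170,120),(35,255,255));m[:,:440]=0;m[:,560:]=0
P=[]
for v in range(165,280,8):
    u=np.flatnonzero(m[v])
    if len(u)>3:
        # left edge ~ lower/outer side, right edge = top face inner edge
        q=back(W,((u.max()+.5)/1.5-.5,(v+.5)/1.5-.5),.027);P.append(q[:2]);print(v,u.min(),u.max(),q[:2].round(4))
P=np.array(P);d=P[-1]-P[0];vx,vy,_,_=cv2.fitLine(P.astype(np.float32),cv2.DIST_HUBER,0,.01,.01).ravel()
th=np.arctan2(vy,vx);th=th if th<0 else th-np.pi
print("gate",-(th-.127+np.pi/2))
```

```text
165 496 512 [0.5583 0.2381]
173 496 511 [0.5587 0.233 ]
181 495 511 [0.5597 0.2278]
189 495 510 [0.56   0.2226]
197 494 509 [0.5604 0.2173]
205 494 508 [0.5608 0.212 ]
213 493 507 [0.5611 0.2066]
221 493 507 [0.5622 0.2012]
229 492 506 [0.5625 0.1957]
237 492 506 [0.5636 0.1902]
245 491 505 [0.564  0.1846]
253 491 504 [0.5644 0.179 ]
261 491 503 [0.5648 0.1733]
gate 0.02472508
```

```bash
python3 -c "
from station import *
print(sign_off())"
```

```text
the job is handed in; nothing more can be done
None
```

The red-capped rack is fully home in the scanner, nose first and upright, and the gate is shut behind it at about 0.02 rad. The job is handed in at about 23.6 s with the arm clear; the sign-off returned no verdict.

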